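# Clip a rolling pin into the painting stand and lock it

## Robot

A 6-joint arm with a two-finger parallel gripper is mounted at the origin on the work surface. World frame = base frame: x ahead of the robot, y to its left, z up, the work surface at z = 0. Lengths are in m, angles in rad, forces in N, time in s.
With the tool pointing down it reaches from about 0.35 to 0.875 m from the base axis. Payload 4.2 kg.
Tool frame: the origin (TCP) lies at the centre of the arm's flange, where the gripper is bolted on; the fingertips stand finger_overhang ahead of it and the grasp point (between the pads) lies 155 mm ahead of it (finger_overhang is the distance from the TCP to the fingertips, in m); z points along the fingers, x is the direction in which the jaws open and shut, and the axes are right-handed (so a half turn about z gives the same grasp; the last joint's range is limited). The gripper opens to 85 mm and grips with 20 to 120 N. Pads are 22 mm wide; open, the fingers measure 114 mm over their backs; the gripper's body (76 mm by 85 mm) begins 54 mm behind the grasp point. The pads swing forward as they close: fully open they stand 13 mm farther back than shut.
Start: joints at [-0.919, 0.385, 0.008, 0, -1.194, -0.259], TCP at [0.239, -0.577, 0.405] pointing down, gripper open.
Joint ranges: [-3.14, 3.14], [-1.21, 2.06], [-1.07, 1.41], [-3.16, 2.05], [-2.99, -0.16], [-3.1, 3.1]. Speed limits (rad/s): [2.79, 2.79, 3.14, 3.14, 3.14, 3.14].

## Interface

Orientations are given as [roll, pitch, yaw] about the fixed x, y, z axes, in that order (R = Rz(yaw) Ry(pitch) Rx(roll)).
In Python, from rig import * gives the robot as it stands.
- The arm moves only by the tool step_arm, never from a script. Its argument "targets" is one flat list of numbers, 4 for each row, row after row: the shift along the tool's x, y, z in mm, then the turn about the tool's z in degrees. In form: [dx, dy, dz, yaw, dx, dy, dz, yaw, ...]. A call has 1 to 8 rows; each row is the pose to reach, as a shift and turn from the pose commanded when the call began, along the tool's axes at that moment; what a row does not reach only later rows make up. A row lasts 1/12 s, in which the tool goes at most 41.7 mm and 7.16 degrees, less where a joint would pass 70% of its speed; a pose out of reach is approached as far as the arm can. A call with a gripper value outside its range is refused whole. "grip" is the finger opening in mm, from 0 to 85.4, set as the call begins (left out, the last holds). The fingers move at their own pace and stop on an object; the grip force is fixed at half the most. Time passes only in rows, so rows that repeat a pose let the fingers close. It gives the time, the measured TCP pose, the force and the opening at its end, in the units of the state.
- get_obs(): the state, without advancing time (a new reading comes with each control period).
- grab_frame(name): name is "scene" or "top" or "wrist"; returns a dict with "frame" (384x512x3 uint8, blue, green, red), "vfov" (degrees; the focal length in pixels is half the picture's height over the tangent of half this angle, whatever the lens; pixels are square), "cx", "cy" (the principal point, pixels), "R" (3x3) and "t" (3): a world point X has camera coordinates R X + t; the wrist camera has in their place "hand_eye" (4x4, takes a point from camera to tool coordinates, whose origin is the TCP and whose axes are the tool frame's). Camera axes: x right, y down, z forward; pixel columns grow to the right and rows downward; lengths in m; the calibration is good to about 2 mm. A picture is of the moment at which its call begins: read the wrist's pose just before it. There is no depth.
- sign_off(): hands the job in, once; it reports no verdict.
The state is a dict: "clock": time; "joint_pos": joint angles; "joint_vel": joint speeds; "tau": joint torques, N m; "tool_pos": TCP position; "ee_rot": TCP orientation; "ft_force": force on the tool from outside, world axes, zero at the start; "wrist_torque": the same for the moment, N m; "width": finger opening in m.
Only numpy, scipy, OpenCV 4.12 (cv2) and the standard library are available. Lean on these libraries where they do the work, as an engineer would, in place of code of your own. Each camera call takes 0.05 s, during which the arm holds its last target.

## Task

Take the bare wooden rolling pin (the one with a thick middle and a thinner handle at each end) from its rest and press it straight down into the painting stand, past the sprung jaw, until both handles are fully home in the two fork clips. Then, from its open position, swing the black-gripped locking lever through its quarter turn to the end stop, so that its nose lies over the pin's handle, and let go. Leave the plain straight dowel on its rest and do not knock over anything else.

Things in the scene. Friction and masses are not known exactly. Their poses are not given: they have to be found in the camera images.
- pin_c (a point): Centre (half-way up and along) of the loose rolling pin, pale bare wood, 0.12 kg: middle 36 mm diameter, 100 mm long; at each end a handle 24 mm diameter, 50 mm long; 200 mm in all, both ends alike. Its x axis runs along the pin. It starts level, centre line 46 mm above the table, its handles in the V blocks of a rest.
- rest_a: Wooden rest that holds the rolling pin at the start; a second, identical rest holds the dowel, and which stands where varies. Fixed board 180 x 70 x 10 mm, origin at its underside's centre, x along the board and pin; V blocks 14 mm thick at x = -74 and +74 mm, up to about 50 mm high; only the board is under the pin's middle.
- dowel_c (a point): Centre of the plain dowel, pale bare wood, straight, 24 mm diameter throughout and 200 mm long, lying along its own x on the other rest, centre line 46 mm above the table. Not to be moved.
- pin_seat (a point): Where the pin's centre belongs, 70 mm above the table, in the painting stand. The seated pin lies along this frame's y (either way round); z up, x towards the stand's jaw side. The clips, 14 mm thick, stand at y = -66 and +66 mm and take the pin's handles; the thick middle goes between them with 9 mm of play along y each way.
- stand: The fixed stand; origin on the table under pin_seat, same axes. Plywood base 120 x 220 x 10 mm (x -72 to +48). Each clip: aluminium fork with its floor 58 mm up, a fixed prong on the -x side (inner face x = -13 mm, flared outward from 90 to 112 mm up), a sprung steel jaw plate on the +x side. Between the clips nothing stands higher than 30 mm.
- jaw (a joint): Angle of the sprung jaw, rad, 0 = shut; its two plates (one per clip) are one part, hinged low down, opening to +x. The lips reach in to x = +6.5 mm, 84 mm up, with sloped lead-ins up to 111 mm. A lowered pin meets them with its centre line about 100 mm up and must be pushed (about 8 N) until it snaps under them onto the fork floors; jaw then shut again.
- lever_pivot (a point): On the upright pivot axis of the locking lever, 100 mm above the table; axes as pin_seat; at x = -45, y = +90, z = +30 mm from it. L-shaped level lever: a handle reaches 125 mm from the axis, at right angles to it a steel nose 52 mm long, 18 mm wide, 84.5 to 98.5 mm above the table. If the pin is not fully down the nose hits it and the lever stops short.
- lever_grip (a point): Point on the lever handle's middle line, at mid-thickness, 95 mm from the pivot axis; moves with the lever. The handle's black grip spans 40 to 125 mm from the axis, is 20 mm wide and 18 mm thick (91 to 109 mm above the table), with free space under and beside it.
- lever (a joint): Angle of the locking lever, rad: 0 = open, 1.571 = end stop, locked. At angle q the handle points along (-cos q, sin q) and the nose along (sin q, cos q) in the x, y of lever_pivot; closing is clockwise from above. Starts between 0 and 0.2; stays where it is left; needs about 1.5 N at the grip.
- mug: Lilac mug, 84 mm wide, 90 mm high; origin at its underside, z up. Bystander beyond the rests.
- bottle_a: White paint bottle, 54 mm wide, 130 mm high; origin at its underside, z up. Bystander.
- bottle_b: Low jar, 60 mm wide, 70 mm high; origin at its underside, z up. Bystander.
- craft_box: White wooden lidded box, 97 x 97 x 92 mm; origin at its underside, z up. Bystander beyond the stand.
Things that resemble listed ones, but are neither listed nor needed, are in the scene too. Leave any yellow look-alike of the part that bears pin_c alone.

How it is judged:
By the outcome, as a careful person would: the job done as asked, in the order asked, and still so for the second after the job is handed in, with the robot touching nothing.
It also fails if it takes over 58 s, if anything falls off the work surface, if the arm or the gripper's body presses on something with over 40 N, if the wrist force passes 120 N, or if a joint passes its speed limit or range.

## Working session

There is one attempt and no reset: what is moved stays moved. The work goes in short steps, Python scripts to look and compute and a tool call to move; the robot and the scene stay as the last step left them, time stands still between calls to the robot, and variables do not carry over. Pictures are saved under pics/ and viewed, and the job is handed in when it is done.

Besides the shell and the picture viewer there is one more tool, called after "Call:" as name(argument=value, ...), one argument or row to a line, values as JSON. step_arm: Moves the arm, as the interface text tells. Its arguments: {"type":"object","properties":{"targets":{"type":"array","items":{"type":"number"}},"grip":{"type":"number"}},"required":["targets"]}

```bash
mkdir -p pics; ls
cat > h.py <<'E'
from rig import *
import numpy as np, cv2, json
def shot(n,tag):
    o=get_obs(); f=grab_frame(n); cv2.imwrite(f'pics/{tag}.png',f['frame'])
    d={k:(np.array(v).tolist()) for k,v in f.items() if k!='frame'}
    d['tool_pos']=np.array(o['tool_pos']).tolist(); d['ee_rot']=np.array(o['ee_rot']).tolist()
    json.dump(d,open(f'pics/{tag}.json','w')); return f,o
E
python3 - <<'E'
from h import *
for n in ('scene','top','wrist'):
    f,o=shot(n,n+'0'); print(n,{k:np.round(v,4).tolist() for k,v in f.items() if k!='frame'})
print({k:np.round(v,4).tolist() for k,v in o.items()})
E
```

```text
pics
scene {'vfov': 43.1278, 'cx': 259.7276, 'cy': 188.7861, 'R': [[0.0025, 1.0, -0.0003], [0.8628, -0.0023, -0.5056], [-0.5056, 0.0011, -0.8628]], 't': [-0.0925, -0.4146, 1.8264]}
top {'vfov': 54.1634, 'cx': 254.2999, 'cy': 187.2208, 'R': [[0.0151, -0.9999, 0.0064], [-0.9843, -0.016, -0.1757], [0.1758, -0.0036, -0.9844]], 't': [0.071, 0.5395, 1.0264]}
wrist {'vfov': 67.3706, 'cx': 255.9009, 'cy': 190.8057, 'hand_eye': [[1.0, 0.0016, 0.0001, 0.0007], [-0.0016, 0.9562, 0.2926, -0.0753], [0.0004, -0.2926, 0.9562, 0.0315], [0.0, 0.0, 0.0, 1.0]]}
{'clock': 0.1, 'joint_pos': [-0.9194, 0.3854, 0.0068, -0.0004, -1.194, -0.2586], 'joint_vel': [0.0006, -0.0026, 0.0032, 0.0023, -0.0008, 0.0023], 'tau': [0.0008, -39.3322, 18.8931, 4.1979, -0.0026, 0.0], 'tool_pos': [0.2392, -0.5772, 0.4038], 'ee_rot': [-3.1415, -0.0019, 1.9634], 'ft_force': [0.5202, 0.1398, 0.5421], 'wrist_torque': [-0.0165, -0.0499, -0.0344], 'width': 0.0854}
```

View pics/scene0.png

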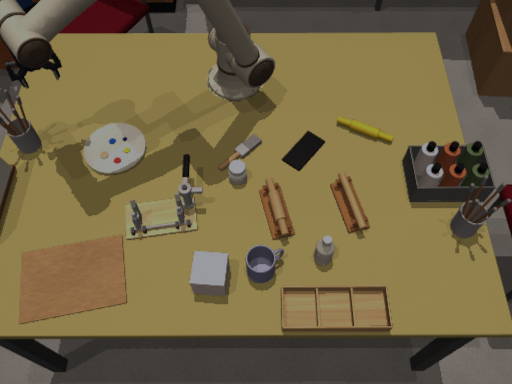

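View pics/top0.png

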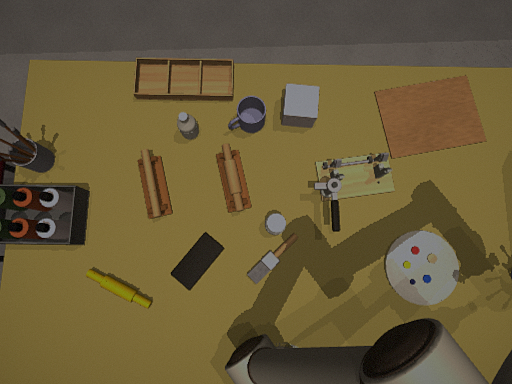

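View pics/wrist0.png

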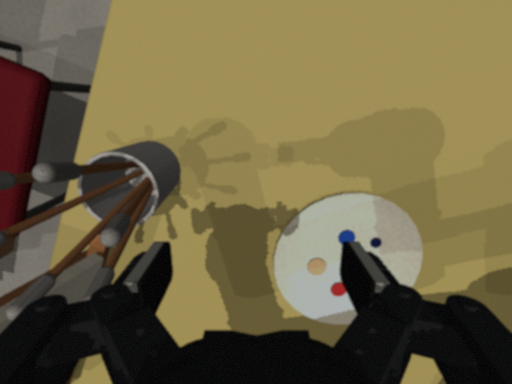

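Candidates in the top picture: the piece on the rest at (232,178), the piece on the rest at (154,183), and the yellow look-alike at (119,288). Close crops follow.

Run:
```python
import cv2,numpy as np
t=cv2.imread('pics/top0.png'); s=cv2.imread('pics/scene0.png')
a=cv2.resize(t[135:225,130:260],None,fx=6,fy=6,interpolation=cv2.INTER_CUBIC); cv2.imwrite('pics/c1.png',a)
a=cv2.resize(t[140:240,305:405],None,fx=6,fy=6,interpolation=cv2.INTER_CUBIC); cv2.imwrite('pics/c2.png',a)
a=cv2.resize(s[145:245,110:240],None,fx=6,fy=6,interpolation=cv2.INTER_CUBIC); cv2.imwrite('pics/c3.png',a)
a=cv2.resize(s[165:245,250:380],None,fx=6,fy=6,interpolation=cv2.INTER_CUBIC); cv2.imwrite('pics/c4.png',a)
```

```text
(no output)
```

View pics/c1.png

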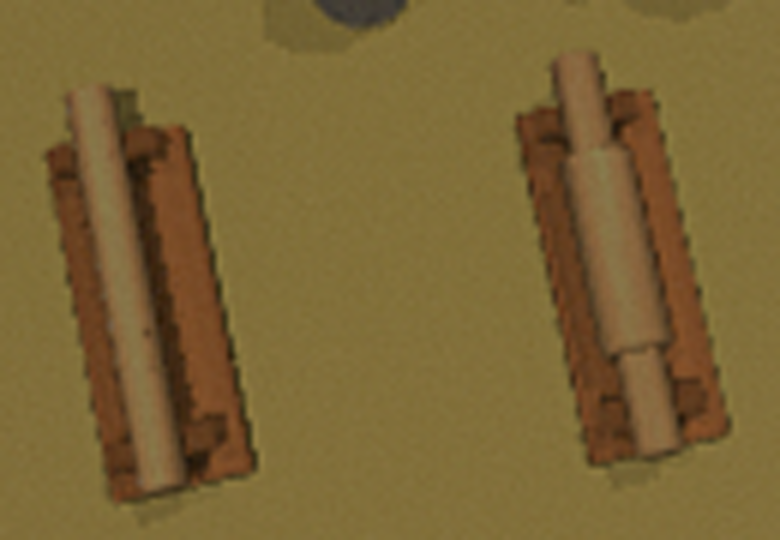

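View pics/c2.png

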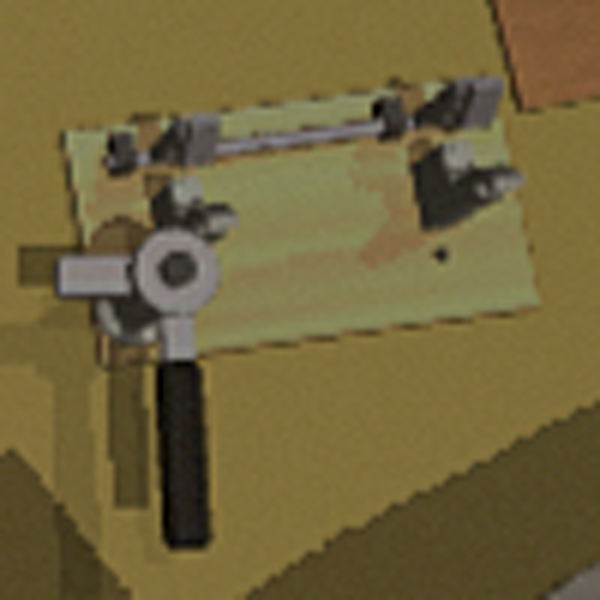

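View pics/c3.png

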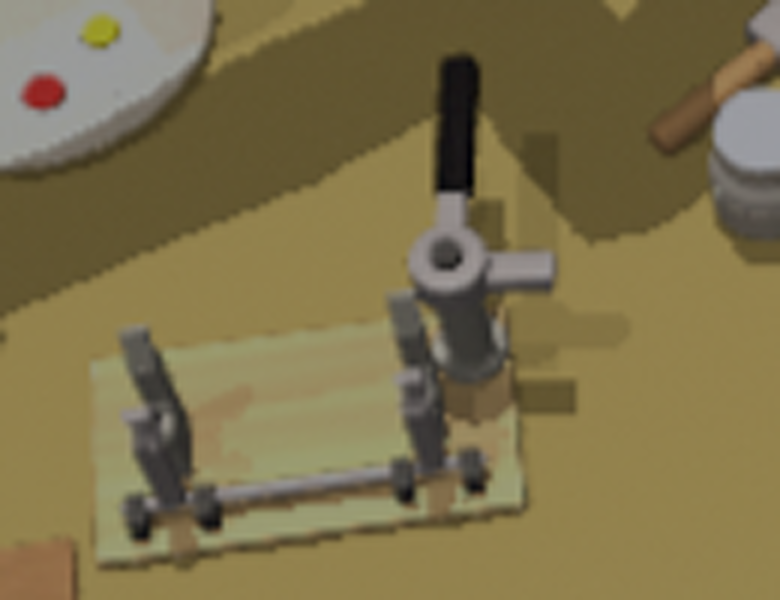

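View pics/c4.png

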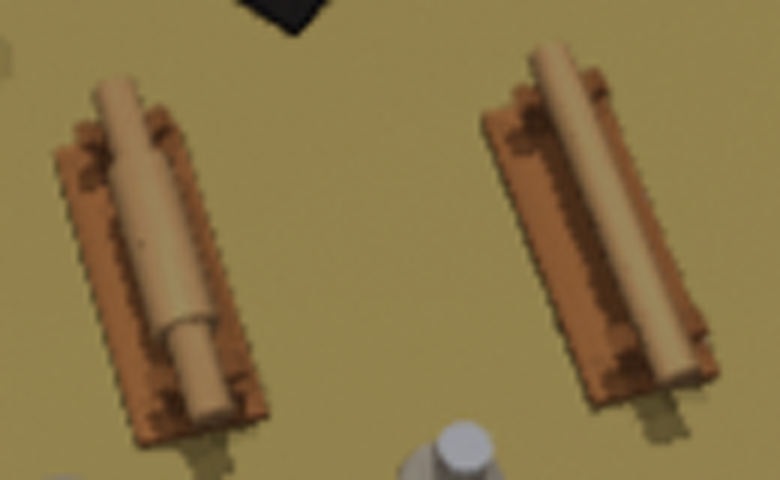

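The piece at top (233,176) has the thick middle with stepped handles, so it is the pin. The piece at (154,183) is the straight dowel. The stand is at about (355,177), with the lever open, handle towards the robot and nose to the left in the image. Next I'll work out positions from both cameras.

```bash
cat >> h.py <<'E'
def bp(d,uv,z,Rw=None):
    f=192/np.tan(np.radians(d['vfov'])/2)
    c=np.array([(uv[0]-d['cx'])/f,(uv[1]-d['cy'])/f,1.])
    if 'R' in d:
        R=np.array(d['R']);t=np.array(d['t']); o=-R.T@t; v=R.T@c
    else:
        from scipy.spatial.transform import Rotation as Ro
        T=np.eye(4);T[:3,:3]=Ro.from_euler('xyz',d['ee_rot']).as_matrix();T[:3,3]=d['tool_pos']
        H=T@np.array(d['hand_eye']); o=H[:3,3]; v=H[:3,:3]@c
    return o+v*(z-o[2])/v[2]
def ld(t): return json.load(open(f'pics/{t}.json'))
E
python3 - <<'E'
from h import *
t=ld('top0');s=ld('scene0')
def T(p,z,o): return bp(t,(o[0]+(p[0]+.5)/6-.5,o[1]+(p[1]+.5)/6-.5),z)
def S(p,z,o): return bp(s,(o[0]+(p[0]+.5)/6-.5,o[1]+(p[1]+.5)/6-.5),z)
for nm,a,b in (('thick',(599,147),(638,350)),('whole',(576,55),(658,455))):
    A=T(a,.046,(130,135));B=T(b,.046,(130,135)); print('top',nm,A,B,(A+B)/2,np.linalg.norm(A-B),np.degrees(np.arctan2(*(A-B)[[1,0]])))
A=S((132,163),.046,(250,165));B=S((188,325),.046,(250,165));print('sc',A,B,(A+B)/2,np.linalg.norm(A-B),np.degrees(np.arctan2(*(A-B)[[1,0]])))
C=[T(p,.01,(305,140)) for p in ((65,132),(497,80),(540,302),(103,365))]
# local coords: crop left=? +y side has lever; jaw side +x up in image
L=np.array([[48,110],[48,-110],[-72,-110],[-72,110]])/1000
W=np.array(C)[:,:2]
def fit(L,W):
    l=L-L.mean(0);w=W-W.mean(0);th=np.arctan2((l[:,0]*w[:,1]-l[:,1]*w[:,0]).sum(),(l*w).sum());R=np.array([[np.cos(th),-np.sin(th)],[np.sin(th),np.cos(th)]])
    o=W.mean(0)-R@L.mean(0);return th,o,W-(L@R.T+o)
th,o,r=fit(L,W);print('stand top',np.degrees(th),o,r*1000)
W2=np.array([S(p,.01,(110,145)) for p in ((90,362),(97,556),(522,500))])[:,:2]
th2,o2,r2=fit(np.array([[-72,-110],[48,-110],[48,110]])/1000,W2);print('stand sc',np.degrees(th2),o2,r2*1000)
print('pivot top',T((178,268),.109,(305,140)),'scene',S((447,255),.109,(110,145)))
R=np.array([[np.cos(th),-np.sin(th)],[np.sin(th),np.cos(th)]]);print('pivot from stand',R@[-.045,.09]+o)
print('handle end',T((187,548),.1,(305,140)),S((460,58),.109,(110,145)))
E
```

```text
top thick [0.62034492 0.15285215 0.046     ] [0.52121465 0.13164499 0.046     ] [0.57077979 0.14224857 0.046     ] 0.10137333740713068 12.07539017531434
top whole [0.66629098 0.16528369 0.046     ] [0.47116758 0.12101994 0.046     ] [0.56872928 0.14315182 0.046     ] 0.20008103325499588 12.781234566685466
sc [0.51865567 0.12838724 0.046     ] [0.61351015 0.15534871 0.046     ] [0.56608291 0.14186797 0.046     ] 0.09861182748006292 -164.1327111571681
stand top 8.470222833507837 [ 0.59566614 -0.21837413] [[-0.79947275 -0.45929308]
 [-2.67573291 -0.70879365]
 [ 2.9818988   1.03571506]
 [ 0.49330686  0.13237167]]
stand sc 8.971786194172058 [ 0.59586914 -0.21861238] [[ 2.9729083   0.67148929]
 [-3.13406786  1.04760998]
 [ 0.16115957 -1.71909927]]
pivot top [ 0.53898714 -0.13618696  0.109     ] scene [ 0.53815756 -0.13619917  0.109     ]
pivot from stand [ 0.53790039 -0.13598409]
handle end [ 0.41412    -0.13934127  0.1       ] [ 0.41880455 -0.13851354  0.109     ]
```

```bash
cat >> h.py <<'E'
from scipy.spatial.transform import Rotation as Ro
def plan(xyz,yawdeg):
    o=get_obs(); R=Ro.from_euler('xyz',o['ee_rot']).as_matrix()
    d=R.T@(np.array(xyz)-o['tool_pos'])*1000
    dy=(yawdeg-np.degrees(o['ee_rot'][2])+180)%360-180
    print('t',round(o['clock'],2),'pos',np.round(o['tool_pos'],4),'rpy',np.round(np.degrees(o['ee_rot']),2),'F',np.round(o['ft_force'],1),'w',round(o['width'],4),'j',np.round(o['joint_pos'],2))
    print('shift',np.round(d,1),'turn',round(-dy,2))
E
python3 - <<'E'
from h import *
import rig
print([x for x in dir(rig) if not x.startswith('_')]); print(getattr(rig,'finger_overhang',None))
plan((.5695,.1425,.38),103)
t=ld('top0'); print('jar',bp(t,(276,224),.07),'box',bp(t,(300,98),.092))
E
```

```text
['PlanningError', 'finger_overhang', 'get_obs', 'grab_frame', 'sign_off']
0.1734
t 0.15 pos [ 0.2392 -0.5772  0.4039] rpy [-1.7999e+02 -1.0000e-01  1.1250e+02] F [ 0.8  1.4 -0.5] w 0.0853 j [-0.92  0.39  0.01 -0.   -1.19 -0.26]
shift [538.5 580.6  24.7] turn 9.5
jar [0.43245599 0.018228   0.07      ] box [ 0.79198139 -0.04736151  0.092     ]
```

Call:
step_arm(
  targets=[23,24,1,0.4,46,48,2,0.8,69,72,3,1.2,92,97,4,1.6,115,121,5,2,137,145,6,2.4,158,169,7,2.8,179,193,8,3.2],
  grip=85,
)

```text
clock: 0.82
tool_pos: [0.3492, -0.3366, 0.3966]
ee_rot: [-3.142, -0.0, 1.907]
ft_force: [0.8, 0.1, 0.0]
width: 0.085
```

```bash
python3 -c "
from h import *
plan((.5695,.1425,.38),103)"
```

```text
t 0.82 pos [ 0.3492 -0.3366  0.3966] rpy [-1.8000e+02 -1.0000e-02  1.0927e+02] F [0.8 0.1 0. ] w 0.085 j [-0.43  0.15 -0.34 -0.   -1.08 -0.8 ]
shift [379.5 366.1  16.6] turn 6.27
```

Call:
step_arm(
  targets=[24,23,1,0.4,48,46,2,0.8,72,69,3,1.2,96,92,4,1.6,120,115,5,2,143,138,6,2.4,167,161,7,2.8,190,183,8,3.2],
)

```text
clock: 1.48
tool_pos: [0.4592, -0.0966, 0.3887]
ee_rot: [3.142, -0.0, 1.852]
ft_force: [0.9, -0.5, 0.3]
width: 0.0848
```

Call:
step_arm(
  targets=[28,26,1,0.4,55,51,2,0.8,80,75,3,1.2,105,97,4,1.6,130,117,5,2,150,133,6,2.4,165,145,7,2.8,175,152,8,3.2],
)

```text
clock: 2.15
tool_pos: [0.557, 0.1139, 0.3801]
ee_rot: [-3.141, 0.0, 1.797]
ft_force: [1.2, -0.3, 0.2]
width: 0.0849
```

```bash
python3 -c "
from h import *
plan((.5695,.1425,.38),103)
shot('wrist','w1')"
```

```text
t 2.15 pos [0.557  0.1139 0.3801] rpy [-179.97    0.    102.97] F [ 1.2 -0.3  0.2] w 0.0849 j [ 0.49  0.31 -0.17 -0.   -1.09 -1.83]
shift [25.  18.5  0.1] turn -0.03
```

View pics/w1.png

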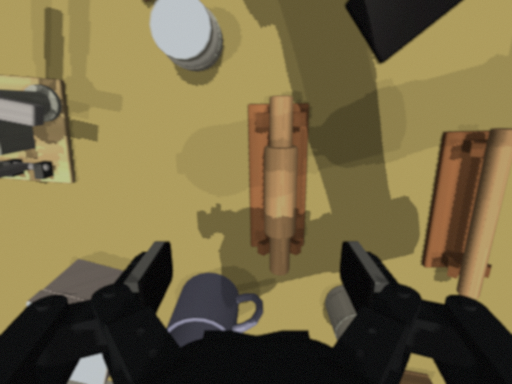

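The wrist picture shows the pin vertical at about (281,190), the dowel at right, and the jar and mug near the pin. I'll zoom in for a refined fix.

Run:
```python
import cv2
t=cv2.imread('pics/w1.png')
cv2.imwrite('pics/c5.png',cv2.resize(t[85:285,235:325],None,fx=3,fy=3,interpolation=cv2.INTER_CUBIC))
```

```text
(no output)
```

View pics/c5.png

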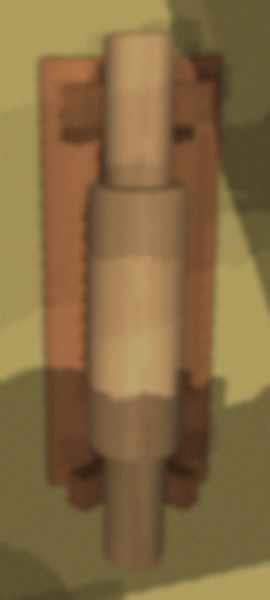

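Run:
```python
from h import *
w=ld('w1')
P=lambda p,z: bp(w,(235+(p[0]+.5)/3-.5,85+(p[1]+.5)/3-.5),z)
for a,b in (((139,188),(134.5,455)),((138,36),(134,566))):
    A=P(a,.046);B=P(b,.046); print(A,B,(A+B)/2,np.linalg.norm(A-B),np.degrees(np.arctan2(*(B-A)[[1,0]])))
m=(A+B)/2
plan((.569,.142,.28),102.5)
```

```text
[0.52110198 0.13318768 0.046     ] [0.62090978 0.15725271 0.046     ] [0.57100588 0.14522019 0.046     ] 0.10266802059418091 13.556053650721253
[0.47220208 0.12017769 0.046     ] [0.66835425 0.16925794 0.046     ] [0.57027817 0.14471782 0.046     ] 0.20219927069819812 14.047846285779805
t 2.2 pos [0.5574 0.1148 0.3798] rpy [-1.7999e+02 -1.0000e-02  1.0300e+02] F [1.2 0.6 1.4] w 0.0847 j [ 0.49  0.31 -0.17 -0.   -1.09 -1.83]
shift [23.9 17.5 99.8] turn 0.5
```

```bash
python3 -c "
from h import *
plan((.5697,.1437,.199),103.3)"
```

```text
t 2.2 pos [0.5574 0.1148 0.3798] rpy [-1.7999e+02 -1.0000e-02  1.0300e+02] F [1.2 0.6 1.4] w 0.0847 j [ 0.49  0.31 -0.17 -0.   -1.09 -1.83]
shift [ 25.4  18.5 180.8] turn -0.3
```

Call:
step_arm(
  targets=[13,9,20,-0.3,25,18,45,-0.3,25,18,75,-0.3,25,18,100,-0.3,25,18,115,-0.3,25,18,125,-0.3,25,18,130,-0.3,25,18,130,-0.3],
)

```text
clock: 2.87
tool_pos: [0.5682, 0.1399, 0.2501]
ee_rot: [-3.14, 0.0, 1.801]
ft_force: [0.7, -0.1, -0.5]
width: 0.0851
```

```bash
python3 -c "
from h import *
plan((.5697,.1437,.199),103.3)
shot('wrist','w2')"
```

```text
t 2.87 pos [0.5682 0.1399 0.2501] rpy [-1.7991e+02  2.0000e-02  1.0317e+02] F [ 0.7 -0.1 -0.5] w 0.0851 j [ 0.52  0.47 -0.29 -0.   -0.82 -1.86]
shift [ 3.4  2.4 51.1] turn -0.13
```

View pics/w2.png

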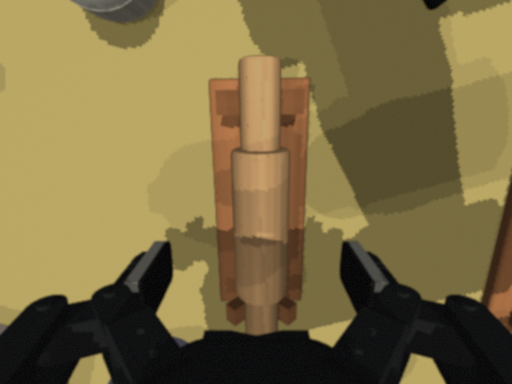

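The pin sits straight between the fingers at column 261, against a gripper centre of about 256. That agrees with the computed 3.4 mm shift, so I'll descend.

Call:
step_arm(
  targets=[2,2,12,-0.1,3,2,24,-0.1,3,2,36,-0.1,3,2,45,-0.1,3,2,50,-0.1,3,2,51,-0.1,3,2,51,-0.1,3,2,51,-0.1],
)

```text
clock: 3.58
tool_pos: [0.5699, 0.1439, 0.2003]
ee_rot: [3.14, -0.0, 1.803]
ft_force: [0.1, -0.4, 0.3]
width: 0.0849
```

Call:
step_arm(
  targets=[0,0,0,0,0,0,0,0,0,0,0,0,0,0,0,0,0,0,0,0,0,0,0,0,0,0,0,0,0,0,0,0],
  grip=20,
)

```text
clock: 4.25
tool_pos: [0.5699, 0.1434, 0.2004]
ee_rot: [3.141, 0.001, 1.803]
ft_force: [0.5, -3.9, 5.3]
width: 0.0345
```

```bash
python3 -c "
from h import *
plan((.5697,.1437,.199),103.3)
shot('wrist','w3')"
```

```text
t 4.25 pos [0.5699 0.1434 0.2004] rpy [1.7997e+02 3.0000e-02 1.0333e+02] F [ 0.5 -3.9  5.3] w 0.0345 j [ 0.52  0.54 -0.32  0.   -0.71 -1.86]
shift [ 0.3 -0.1  1.4] turn 0.03
```

View pics/w3.png

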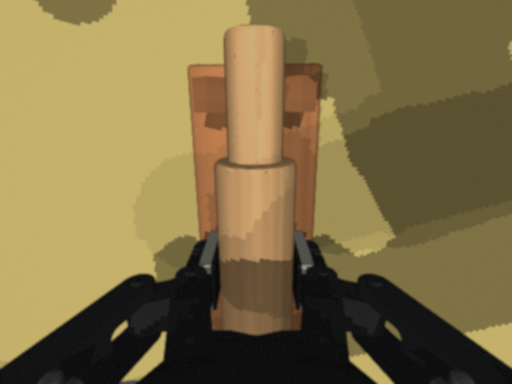

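Gripped: the opening is 34.5 mm on the 36 mm middle. Lifting.

Call:
step_arm(
  targets=[0,0,-5,0,0,0,-15,0,0,0,-30,0,0,0,-50,0,0,0,-75,0,0,0,-100,0,0,0,-125,0,0,0,-145,0],
)

```text
clock: 4.97
tool_pos: [0.5694, 0.1441, 0.3472]
ee_rot: [3.139, -0.001, 1.803]
ft_force: [0.5, 0.4, -1.4]
width: 0.0342
```

```bash
python3 -c "
from h import *
import numpy as np
th=np.radians(8.7)
plan((.5957,-.2185,.36),188.7)
shot('wrist','w4');shot('scene','s4')"
```

```text
t 4.97 pos [0.5694 0.1441 0.3472] rpy [ 1.7988e+02 -7.0000e-02  1.0332e+02] F [ 0.5  0.4 -1.4] w 0.0342 j [ 0.52  0.37 -0.17 -0.   -1.03 -1.86]
shift [-358.9  -57.9  -13.4] turn -85.38
```

View pics/w4.png

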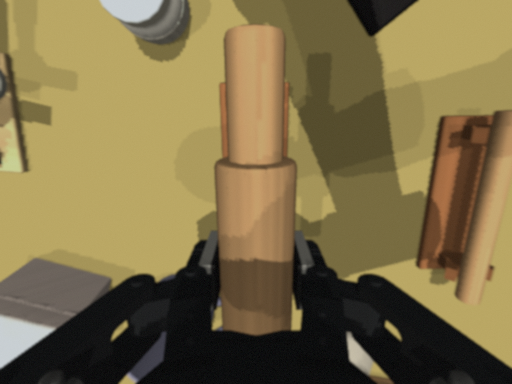

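View pics/s4.png

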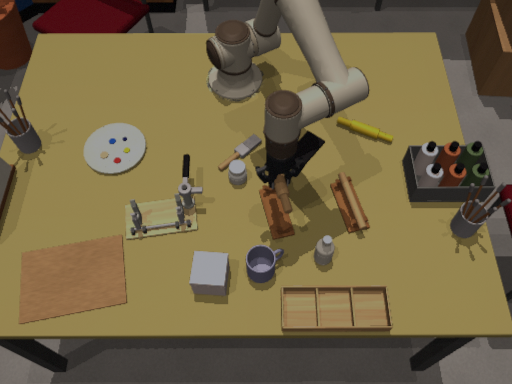

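Run:
```python
from h import *
import cv2
w=ld('w4'); w['ee_rot']=[0,0,0]; w['tool_pos']=[0,0,0]
for z in (.150,.155,.160):
    for p in ((216,164),(296,164),(225,33),(285,33),(255,25)): print(z,p,np.round(bp(w,p,z)*1000,1)[:2])
t=cv2.imread('pics/w4.png');cv2.imwrite('pics/c6.png',cv2.resize(t[10:190,205:305],None,fx=3.3,fy=3.3,interpolation=cv2.INTER_CUBIC))
```

```text
0.15 (216, 164) [-16.2 -50.8]
0.15 (296, 164) [ 17.3 -50.8]
0.15 (225, 33) [-10.9 -99.9]
0.15 (285, 33) [ 11.2 -99.9]
0.15 (255, 25) [ 1.000e-01 -1.025e+02]
0.155 (216, 164) [-16.9 -49.8]
0.155 (296, 164) [ 18.  -49.8]
0.155 (225, 33) [ -11.4 -100.9]
0.155 (285, 33) [  11.6 -100.9]
0.155 (255, 25) [ 1.000e-01 -1.037e+02]
0.16 (216, 164) [-17.6 -48.7]
0.16 (296, 164) [ 18.7 -48.8]
0.16 (225, 33) [ -11.9 -101.9]
0.16 (285, 33) [  12.1 -102. ]
0.16 (255, 25) [ 1.000e-01 -1.048e+02]
```

View pics/c6.png

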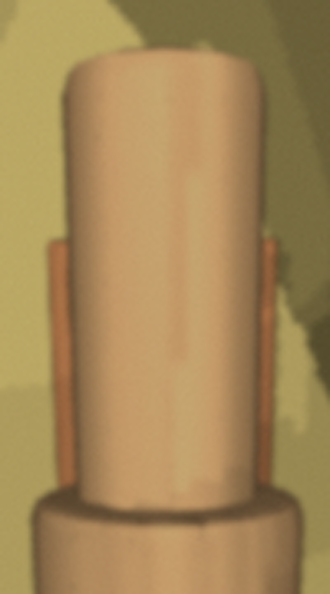

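Pin is centred within about 0.5 mm and level in the gripper. Swinging over to the stand at height.

Call:
step_arm(
  targets=[-15,-3,-4,-4,-36,-6,-8,-9,-60,-10,-12,-15,-84,-14,-13,-21,-108,-18,-13,-27,-132,-22,-13,-33,-156,-25,-13,-39,-180,-29,-13,-45],
)

```text
clock: 5.73
tool_pos: [0.5825, -0.0388, 0.3566]
ee_rot: [-3.141, -0.002, 2.594]
ft_force: [0.5, -0.9, -0.6]
width: 0.0342
```

```bash
python3 -c "
from h import *
plan((.5957,-.2185,.36),188.7)"
```

```text
t 5.73 pos [ 0.5825 -0.0388  0.3566] rpy [-1.7998e+02 -1.1000e-01  1.4860e+02] F [ 0.5 -0.9 -0.6] w 0.0342 j [ 0.21  0.35 -0.17 -0.   -1.05 -0.76]
shift [-104.9 -146.5   -3.5] turn -40.1
```

```bash
python3 -c "
from h import *
plan((.5957-.085,-.2185-.02,.36),188.7)"
```

```text
t 5.73 pos [ 0.5825 -0.0388  0.3566] rpy [-1.7998e+02 -1.1000e-01  1.4860e+02] F [ 0.5 -0.9 -0.6] w 0.0342 j [ 0.21  0.35 -0.17 -0.   -1.05 -0.76]
shift [ -42.8 -207.8   -3.4] turn -40.1
```

Call:
step_arm(
  targets=[-6,-28,-1,-5.5,-12,-57,-2,-11,-18,-86,-3,-17,-24,-115,-3,-23,-30,-144,-3,-29,-36,-172,-3,-34,-41,-195,-3,-38,-43,-208,-3,-40],
)

```text
clock: 6.4
tool_pos: [0.5089, -0.2393, 0.3596]
ee_rot: [3.14, -0.002, -2.996]
ft_force: [0.8, -0.1, -0.7]
width: 0.0344
```

Call:
step_arm(
  targets=[0,0,0,0,0,0,0,0],
)

```text
clock: 6.57
tool_pos: [0.5097, -0.2379, 0.3598]
ee_rot: [3.14, -0.001, -2.999]
ft_force: [-0.6, -0.4, -0.3]
width: 0.0343
```

```bash
python3 -c "
from h import *
plan((.5957,-.2185,.36),188.7)
shot('wrist','w5')
cv2.imwrite('pics/w5b.png',cv2.resize(cv2.imread('pics/w5.png'),None,fx=1.5,fy=1.5,interpolation=cv2.INTER_CUBIC))"
```

```text
t 6.57 pos [ 0.5097 -0.2379  0.3598] rpy [ 1.7993e+02 -7.0000e-02 -1.7183e+02] F [-0.6 -0.4 -0.3] w 0.0343 j [-0.15  0.32 -0.21 -0.   -1.04  0.29]
shift [-87.9   7.   -0.3] turn -0.53
```

View pics/w5b.png

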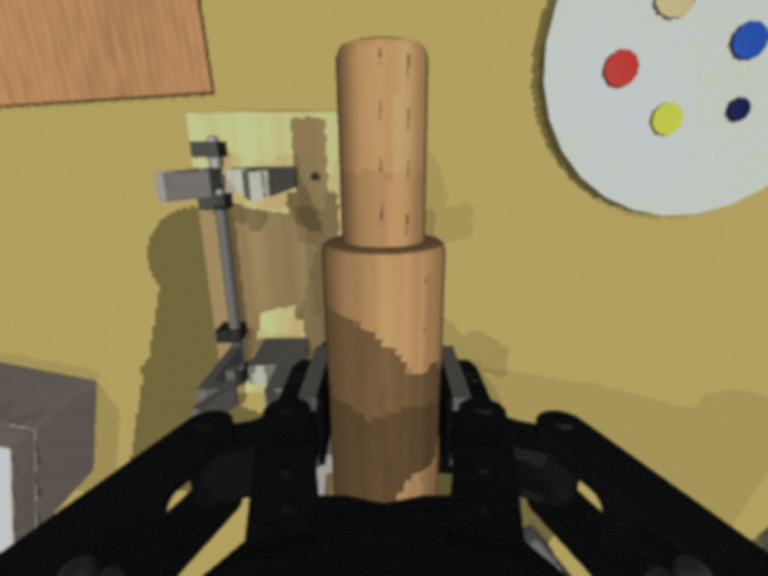

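Run:
```python
from h import *
w=ld('w5')
t=cv2.imread('pics/w5.png');cv2.imwrite('pics/c7.png',cv2.resize(t[65:285,100:230],None,fx=2.7*1.3,fy=2.7,interpolation=cv2.INTER_CUBIC)[:, :800])
cv2.imwrite('pics/c7.png',cv2.resize(t[68:148,100:230],None,fx=6,fy=6,interpolation=cv2.INTER_CUBIC))
cv2.imwrite('pics/c8.png',cv2.resize(t[200:290,125:225],None,fx=6,fy=6,interpolation=cv2.INTER_CUBIC))
```

```text
(no output)
```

View pics/c7.png

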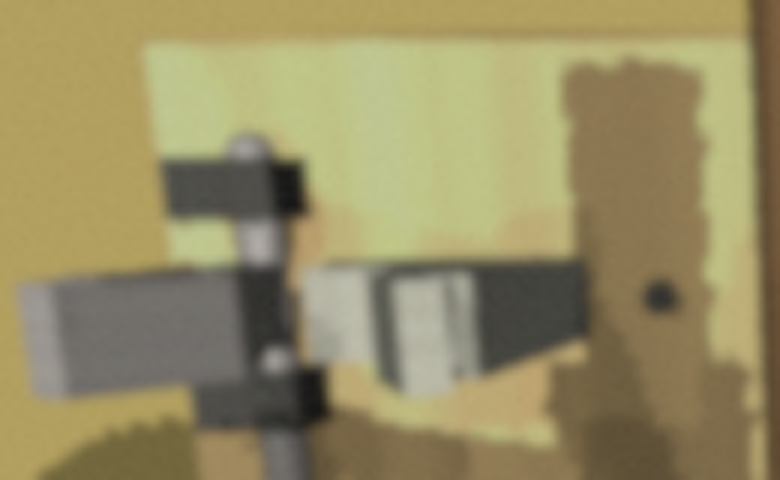

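View pics/c8.png

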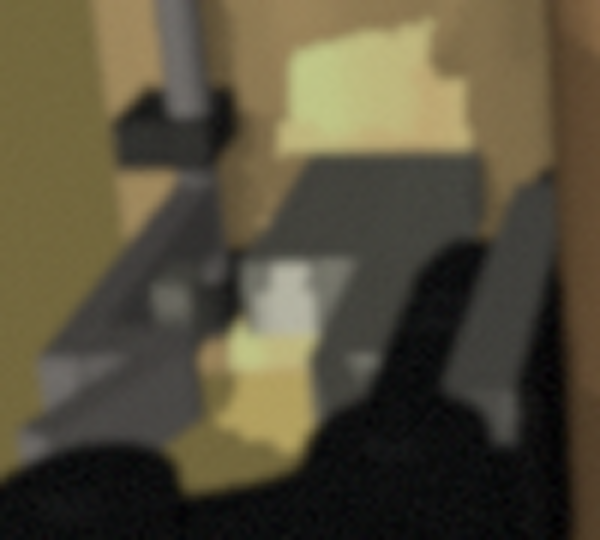

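Run:
```python
from h import *
w=ld('w5')
A=lambda p,z: bp(w,(100+(p[0]+.5)/6-.5,68+(p[1]+.5)/6-.5),z)
B=lambda p,z: bp(w,(125+(p[0]+.5)/6-.5,200+(p[1]+.5)/6-.5),z)
c=A((147,42),.01); r=A((745,38),.01); l=B((97,20),.01); l2=B((121,235),.01)
for nm,p in (('corner',c),('right',r),('left',l),('left2',l2)): print(nm,np.round(p*1000,1))
print('angles', np.degrees(np.arctan2(*(c-r)[[1,0]])), np.degrees(np.arctan2(*(l-c)[[1,0]]))-90,np.degrees(np.arctan2(*(l2-c)[[1,0]]))-90)
th=np.radians(8.7);R=np.array([[np.cos(th),-np.sin(th)],[np.sin(th),np.cos(th)]])
o=c[:2]-R@[.048,-.110]; print('origin',o)
o=np.array([.5957,-.2185])
loc=lambda p:np.round(R.T@(p[:2]-o)*1000,1)
print('local corner',loc(c))
for p in ((22,285),(35,398),(65,395)): print('jawtop',loc(A(p,.111)))
for p in ((395,278),(410,395),(450,385),(470,375),(470,275)): print('prongtop',loc(A(p,.112)),loc(A(p,.09)))
for p in ((305,270),(315,360),(375,360)): print('floor',loc(A(p,.058)))
print('dowelscrew',loc(A((660,297),.01)))
```

```text
corner [ 657.1 -319.    10. ]
right [ 555.8 -334.4   10. ]
left [ 636.2 -180.8   10. ]
left2 [ 630.2 -135.    10. ]
angles 8.62107811320983 8.561599360170987 8.316605038848763
origin [ 0.59296445 -0.21755026]
local corner [  45.4 -108.6]
jawtop [ 21.7 -72.3]
jawtop [ 22.3 -58.7]
jawtop [ 18.5 -59.1]
prongtop [-24.  -72.8] [-17.3 -72. ]
prongtop [-24.5 -58.8] [-17.9 -56.7]
prongtop [-29.5 -60. ] [-23.4 -58. ]
prongtop [-32.1 -61.2] [-26.2 -59.3]
prongtop [-33.1 -73.1] [-27.4 -72.3]
floor [  5.8 -72.2]
floor [  5.8 -58.9]
floor [ -3.4 -58.8]
dowelscrew [-40.1 -65.6]
```

```bash
python3 -c "
from h import *
plan((.595,-.2185,.290),188.6)"
```

```text
t 6.62 pos [ 0.51   -0.2374  0.36  ] rpy [ 1.7994e+02 -5.0000e-02 -1.7176e+02] F [ 0.6  0.  -0.4] w 0.0347 j [-0.15  0.32 -0.21 -0.   -1.04  0.29]
shift [-86.9   6.4  69.9] turn -0.36
```

Call:
step_arm(
  targets=[-20,2,0,-0.4,-45,4,0,-0.4,-68,6,5,-0.4,-82,6,20,-0.4,-87,6,40,-0.4,-87,6,58,-0.4,-87,6,68,-0.4,-87,6,70,-0.4],
)

```text
clock: 7.28
tool_pos: [0.595, -0.2179, 0.2878]
ee_rot: [3.139, -0.005, -2.989]
ft_force: [-0.9, 0.4, -1.8]
width: 0.0347
```

Call:
step_arm(
  targets=[0,0,0,0,0,0,0,0],
)

```text
clock: 7.45
tool_pos: [0.5958, -0.2189, 0.2918]
ee_rot: [-3.141, 0.002, -2.989]
ft_force: [0.1, 0.9, 0.5]
width: 0.0345
```

```bash
python3 -c "
from h import *
plan((.595,-.2185,.290),188.6)
shot('wrist','w6')
cv2.imwrite('pics/w6b.png',cv2.resize(cv2.imread('pics/w6.png')[60:260,150:360],None,fx=3.5,fy=3,interpolation=cv2.INTER_CUBIC))"
```

```text
t 7.45 pos [ 0.5958 -0.2189  0.2918] rpy [-1.7995e+02  9.0000e-02 -1.7125e+02] F [0.1 0.9 0.5] w 0.0345 j [-0.1   0.49 -0.12  0.   -0.96  0.25]
shift [0.7 0.5 1.8] turn 0.15
```

View pics/w6b.png

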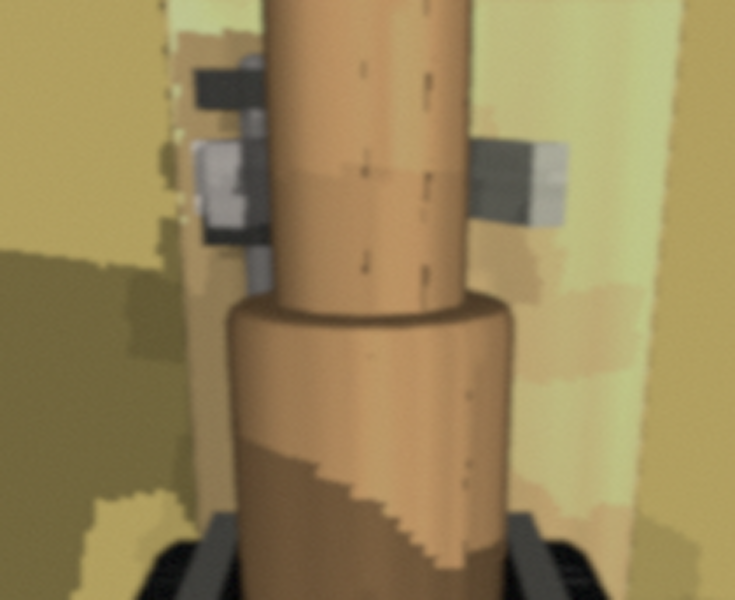

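Run:
```python
from h import *
w=ld('w6'); w['ee_rot']=[0,0,0]; tz=w['tool_pos'][2]; w['tool_pos']=[0,0,0]
P=lambda p,z: bp(w,(150+(p[0]+.5)/3.5-.5,60+(p[1]+.5)/3-.5),tz-z)*1000
for z in (.01,):
  for y,l,r in ((430,195,643),(100,174,675),(10,168,683)):
    a=P((l,y),z);b=P((r,y),z); print(a[:2],b[:2],'width',b[0]-a[0], 'seat tool x from left',a[0]+48,'from right',b[0]-72)
for p in ((272,180),(469,180)): print('pin edges',P(p,tz-.155)[:2])
print('jaw/prong top',P((195,140),.111),P((568,145),.112),P((533,145),.112))
print('c4-view prong')
```

```text
[-45.64136302  14.13886924] [72.16489729 13.94727687] width 117.80626030886222 seat tool x from left 2.35863698492458 from right 0.16489729378679385
[-45.81448662 -81.77442836] [ 72.00297191 -81.96049321] width 117.8174585302805 seat tool x from left 2.1855133842608865 from right 0.0029719145413906745
[ -45.91787043 -104.51200567] [  71.7983582  -104.69659708] width 117.71622863365457 seat tool x from left 2.0821295665354427 from right -0.20164179980999108
pin edges [-11.13171183 -67.39103544]
pin edges [ 12.32800042 -67.42833022]
jaw/prong top [-24.38099467 -72.41302689 180.78370053] [ 28.47503732 -71.71671994 179.78370053] [ 23.52767299 -71.70887794 179.78370053]
c4-view prong
```

Both base edges (x +48 and −72) put the seat within about 0.5 mm of the pin's line, and the yaw agrees within 0.3°. Pressing down now.

Call:
step_arm(
  targets=[0,0,6,0,0,0,12,0,0,0,18,0,0,0,23,0,0,0,28,0,0,0,32,0,0,0,35,0,0,0,38,0],
)

```text
clock: 8.17
tool_pos: [0.5954, -0.2192, 0.2522]
ee_rot: [3.142, -0.0, -2.99]
ft_force: [-1.3, 0.4, 1.0]
width: 0.0347
```

```bash
python3 -c "
from h import *
plan((.595,-.2185,.225),188.6)"
```

```text
t 8.17 pos [ 0.5954 -0.2192  0.2522] rpy [ 1.800e+02 -2.000e-02 -1.713e+02] F [-1.3  0.4  1. ] w 0.0347 j [-0.1   0.54 -0.15  0.   -0.88  0.25]
shift [ 0.3  0.8 27.2] turn 0.1
```

Call:
step_arm(
  targets=[0,0,3,0,0,0,6,0,0,0,9,0,0,0,12,0,0,0,15,0,0,0,18,0],
)

```text
clock: 8.67
tool_pos: [0.5953, -0.2196, 0.2358]
ee_rot: [-3.141, 0.001, -2.991]
ft_force: [-1.1, -0.0, 4.0]
width: 0.0344
```

Call:
step_arm(
  targets=[0,0,3,0,0,0,6,0,0,0,8,0,0,0,10,0],
)

```text
clock: 9.0
tool_pos: [0.5957, -0.2189, 0.2243]
ee_rot: [-3.142, 0.0, -2.989]
ft_force: [-3.3, 2.1, 13.0]
width: 0.0345
```

```bash
python3 -c "
from h import *
plan((.595,-.2185,.225),188.6)"
```

```text
t 9.0 pos [ 0.5957 -0.2189  0.2243] rpy [-1.8000e+02  1.0000e-02 -1.7127e+02] F [-3.3  2.1 13. ] w 0.0345 j [-0.1   0.57 -0.18 -0.   -0.82  0.25]
shift [ 0.6  0.5 -0.7] turn 0.13
```

Call:
step_arm(
  targets=[0,0,1,0,0,0,2,0,0,0,2,0],
)

```text
clock: 9.25
tool_pos: [0.5956, -0.2189, 0.2243]
ee_rot: [-3.141, 0.0, -2.989]
ft_force: [-2.9, 2.0, 9.0]
width: 0.0346
```

```bash
python3 -c "
from h import *
plan((.595,-.2185,.225),188.6)
for n in ('wrist','scene','top'): shot(n,n+'7')
cv2.imwrite('pics/w7b.png',cv2.resize(cv2.imread('pics/wrist7.png')[60:260,150:360],None,fx=3.5,fy=3,interpolation=cv2.INTER_CUBIC))
a=cv2.resize(cv2.imread('pics/scene7.png')[145:245,110:240],None,fx=6,fy=6,interpolation=cv2.INTER_CUBIC); cv2.imwrite('pics/c9.png',a)"
```

```text
t 9.25 pos [ 0.5956 -0.2189  0.2243] rpy [-1.7997e+02  2.0000e-02 -1.7125e+02] F [-2.9  2.   9. ] w 0.0346 j [-0.1   0.57 -0.18  0.   -0.82  0.25]
shift [ 0.6  0.5 -0.7] turn 0.15
```

View pics/w7b.png

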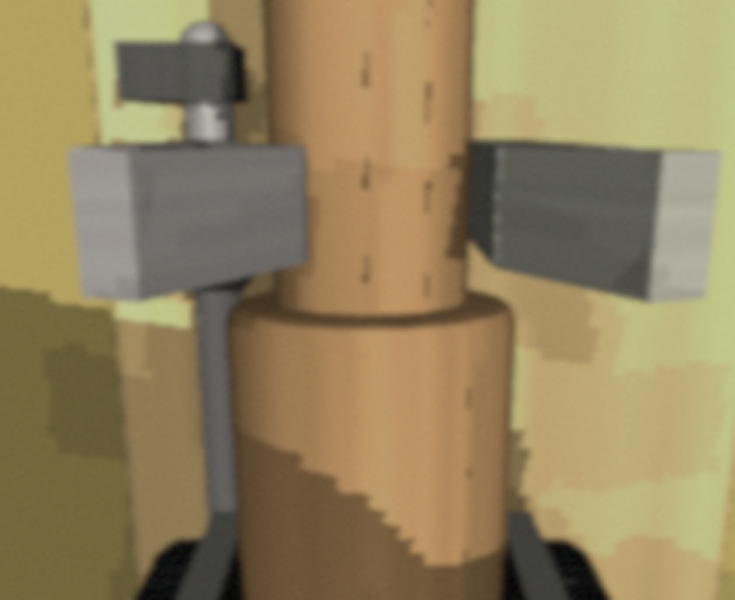

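View pics/c9.png

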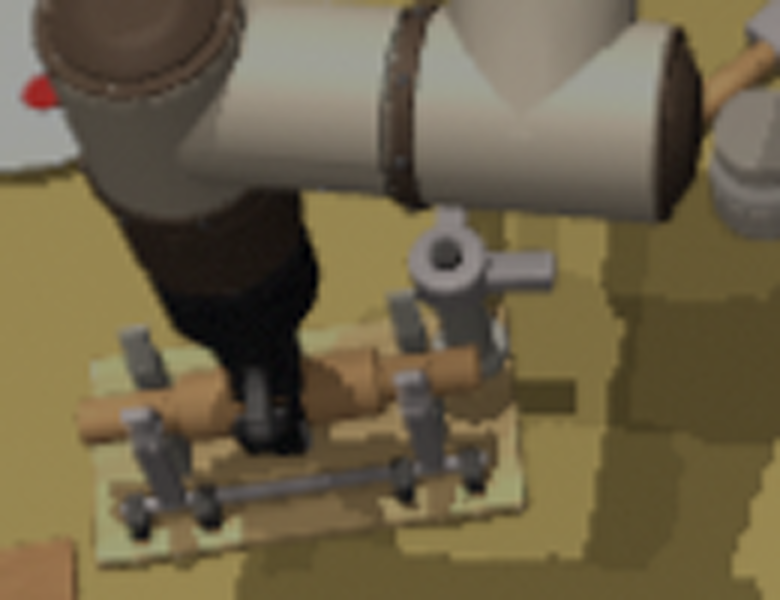

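The lip now overlaps the handle's edge in the wrist crop at (300,200), and the tool has stopped against something solid. One firmer push will confirm it's home.

Call:
step_arm(
  targets=[0,0,1,0,0,0,2,0,0,0,3,0,0,0,3,0,0,0,3,0],
)

```text
clock: 9.82
tool_pos: [0.5956, -0.2188, 0.2242]
ee_rot: [-3.14, 0.001, -2.988]
ft_force: [-7.7, 4.3, 21.7]
width: 0.0341
```

Firm stop: 22 N with no further motion and the pin centre at about 0.069 m. I'll relax the push and release.

Call:
step_arm(
  targets=[0,0,-2,0,0,0,-4,0,0,0,-5,0,0,0,-5,0],
)

```text
clock: 10.15
tool_pos: [0.5956, -0.219, 0.2244]
ee_rot: [3.142, 0.0, -2.989]
ft_force: [0.1, 1.6, 2.7]
width: 0.0345
```

Call:
step_arm(
  targets=[0,0,0,0,0,0,0,0,0,0,0,0,0,0,0,0,0,0,0,0,0,0,0,0,0,0,0,0,0,0,0,0],
  grip=80,
)

```text
clock: 10.82
tool_pos: [0.5954, -0.2192, 0.2247]
ee_rot: [3.142, -0.0, -2.99]
ft_force: [-0.0, -0.9, 0.6]
width: 0.0802
```

Call:
step_arm(
  targets=[0,0,-8,0,0,0,-20,0,0,0,-40,0,0,0,-65,0,0,0,-90,0,0,0,-115,0,0,0,-125,0,0,0,-130,0],
)

```text
clock: 11.48
tool_pos: [0.5955, -0.2192, 0.3583]
ee_rot: [-3.14, 0.006, -2.99]
ft_force: [0.2, 0.7, 0.4]
width: 0.08
```

```bash
python3 -c "
from h import *
plan((.595,-.2185,.225),188.6)
for n in ('wrist','scene','top'): shot(n,n+'8')
cv2.imwrite('pics/w8b.png',cv2.resize(cv2.imread('pics/wrist8.png'),None,fx=1.5,fy=1.5,interpolation=cv2.INTER_CUBIC))"
```

```text
t 11.48 pos [ 0.5955 -0.2192  0.3583] rpy [-179.9     0.32 -171.29] F [0.2 0.7 0.4] w 0.08 j [-0.1   0.43 -0.04  0.   -1.1   0.25]
shift [  1.2   1.  133.3] turn 0.11
```

View pics/w8b.png

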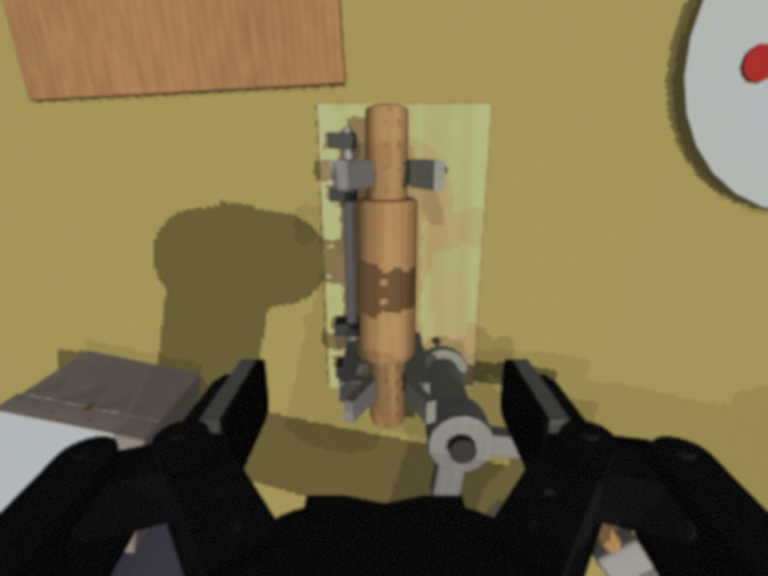

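The pin lies in both clips, with the lips over the handles at (370,175) and (365,385) in the enlarged wrist picture. Now the lever: pivot about (0.538,−0.136), handle direction about 181.5°. I'll straddle the handle with slightly opened fingers and swing along the arc.

```bash
python3 -c "
from h import *
plan((.448,-.1385,.36),271.5)"
```

```text
t 11.63 pos [ 0.595  -0.219   0.3541] rpy [ 1.7995e+02 -4.0000e-02 -1.7131e+02] F [ 0.8 -0.3 -0.8] w 0.0801 j [-0.1   0.44 -0.04 -0.   -1.09  0.25]
shift [133.1 101.8  -5.7] turn -82.81
```

Call:
step_arm(
  targets=[10,8,-1,-6,22,17,-2,-12,36,28,-3,-18,52,40,-4,-24,70,54,-5,-30,88,67,-6,-36,104,80,-6,-42,118,90,-6,-48],
  grip=50,
)

```text
clock: 12.3
tool_pos: [0.4634, -0.1475, 0.3589]
ee_rot: [3.138, -0.002, -2.147]
ft_force: [-0.4, 0.3, 0.8]
width: 0.0499
```

```bash
python3 -c "
from h import *
plan((.448,-.1385,.36),271.5)"
```

```text
t 12.3 pos [ 0.4634 -0.1475  0.3589] rpy [ 1.7979e+02 -1.0000e-01 -1.2301e+02] F [-0.4  0.3  0.8] w 0.0499 j [ 0.03  0.19 -0.39 -0.   -0.99  0.97]
shift [ 0.9 17.8 -1. ] turn -34.51
```

Call:
step_arm(
  targets=[0,4,0,-6,1,8,0,-12,1,12,0,-18,1,16,0,-24,1,18,0,-30,1,18,0,-34.5,1,18,0,-34.5],
)

```text
clock: 12.88
tool_pos: [0.449, -0.1389, 0.3592]
ee_rot: [3.138, 0.0, -1.549]
ft_force: [0.4, -0.5, -0.5]
width: 0.0499
```

```bash
python3 -c "
from h import *
plan((.448,-.1385,.36),271.5)
shot('wrist','w9');shot('scene','s9');shot('top','t9')
cv2.imwrite('pics/w9b.png',cv2.resize(cv2.imread('pics/w9.png'),None,fx=1.5,fy=1.5,interpolation=cv2.INTER_CUBIC))"
```

```text
t 12.88 pos [ 0.449  -0.1389  0.3592] rpy [ 1.798e+02  2.000e-02 -8.872e+01] F [ 0.4 -0.5 -0.5] w 0.0499 j [ 0.05  0.16 -0.43 -0.   -0.98  1.55]
shift [-0.4  1.  -0.8] turn -0.22
```

View pics/w9b.png

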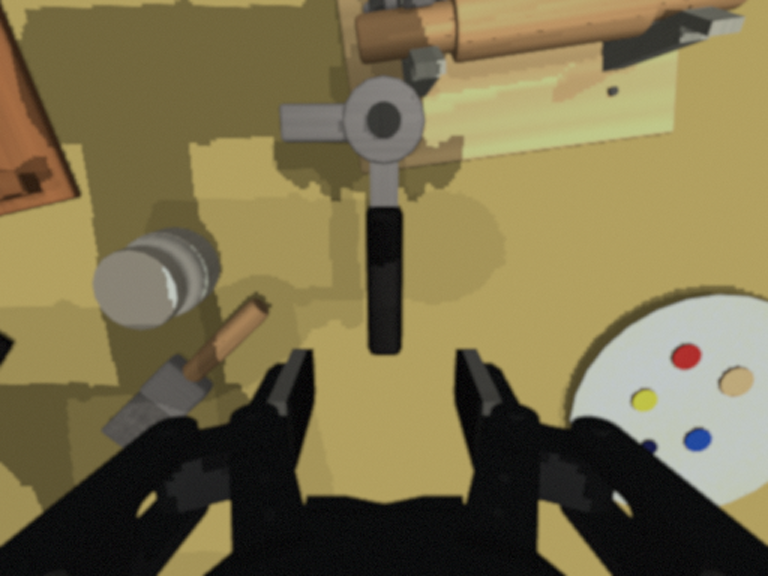

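The handle is centred between the fingers at column 384 and the tool yaw matches. Descending.

Call:
step_arm(
  targets=[0,0,15,0,0,0,35,0,0,0,55,0,0,0,75,0,0,0,90,0,0,0,100,0,0,0,103,0,0,0,103,0],
)

```text
clock: 13.7
tool_pos: [0.4494, -0.1391, 0.2567]
ee_rot: [3.139, -0.0, -1.551]
ft_force: [-0.1, -0.4, 0.1]
width: 0.0496
```

Call:
step_arm(
  targets=[0,0,0,0,0,0,0,0,0,0,0,0],
  grip=28,
)

```text
clock: 13.95
tool_pos: [0.4498, -0.139, 0.2585]
ee_rot: [-3.14, -0.0, -1.55]
ft_force: [-0.4, -0.7, -0.4]
width: 0.0278
```

Run:
```python
from h import *
plan((.448,-.1385,.256),271.5)
o=get_obs(); R=Ro.from_euler('xyz',o['ee_rot']).as_matrix()
piv=np.array([.5383,-.1361]); v=o['tool_pos'][:2]-piv; r=np.hypot(*v); a0=np.arctan2(v[1],v[0]); print(r,np.degrees(a0)%360)
for d in range(0,96,6):
    a=a0-np.radians(d); p=np.array([*(piv+r*np.array([np.cos(a),np.sin(a)])),o['tool_pos'][2]]); s=R.T@(p-o['tool_pos'])*1000; print(d,np.round(s,1))
```

```text
t 13.95 pos [ 0.4498 -0.139   0.2585] rpy [-179.9    -0.    -88.81] F [-0.4 -0.7 -0.4] w 0.0278 j [ 0.05  0.3  -0.56  0.   -0.72  1.54]
shift [-0.6  1.8  2.5] turn -0.31
0.08855964409375269 181.897287720993
0 [0. 0. 0.]
6 [-9.3 -0.4  0. ]
12 [-18.4  -1.7   0. ]
18 [-27.4  -4.    0. ]
24 [-36.1  -7.2   0. ]
30 [-44.4 -11.3   0. ]
36 [-52.3 -16.3   0. ]
42 [-59.5 -22.    0. ]
48 [-66.2 -28.5   0. ]
54 [-72.1 -35.6   0.1]
60 [-77.2 -43.3   0.1]
66 [-81.5 -51.5   0.1]
72 [-85.  -60.2   0.1]
78 [-87.5 -69.1   0.1]
84 [-89.  -78.2   0.1]
90 [-89.6 -87.5   0.2]
```

Call:
step_arm(
  targets=[-7,0,1,4,-15,-1,2,10,-24,-3,2,16,-33,-6,2,22,-41,-9,2,27,-48,-13,2,32,-54,-17,2,37,-60,-22,2,42],
)

```text
clock: 14.62
tool_pos: [0.4703, -0.0785, 0.2565]
ee_rot: [-3.141, 0.0, -2.287]
ft_force: [-0.2, -2.2, 0.4]
width: 0.028
```

```bash
cat > arc.py <<'E'
from h import *
o=get_obs(); R=Ro.from_euler('xyz',o['ee_rot']).as_matrix()
piv=np.array([.5383,-.1361]); v=o['tool_pos'][:2]-piv; r=np.hypot(*v); a0=np.arctan2(v[1],v[0]); print(r,np.degrees(a0)%360,np.degrees(o['ee_rot']),o['ft_force'],o['width'],o['tool_pos'])
r=.0886
for d in range(0,66,6):
    a=a0-np.radians(d); p=np.array([*(piv+r*np.array([np.cos(a),np.sin(a)])),.256]); s=R.T@(p-o['tool_pos'])*1000; print(d,np.round(s,1))
E
python3 arc.py
```

```text
0.08912488621103891 139.70022444746428 [-1.79946546e+02  1.93718626e-02 -1.31028299e+02] [-0.23170681 -2.24769211  0.44866234] 0.028036268888879366 [ 0.47032705 -0.0784552   0.25651939]
0 [-0.  -0.5  0.5]
6 [-9.3 -0.9  0.5]
12 [-18.5  -2.2   0.5]
18 [-27.4  -4.5   0.5]
24 [-36.1  -7.7   0.5]
30 [-44.5 -11.8   0.5]
36 [-52.3 -16.8   0.6]
42 [-59.6 -22.5   0.6]
48 [-66.2 -29.    0.6]
54 [-72.1 -36.1   0.6]
60 [-77.3 -43.8   0.6]
```

Call:
step_arm(
  targets=[-9,-1,0,6,-18,-2,0,12,-27,-5,0,18,-36,-8,0,24,-44,-12,0,30,-50,-16,0,35,-56,-20,0,39,-60,-23,0,42],
)

```text
clock: 15.28
tool_pos: [0.5269, -0.0481, 0.2562]
ee_rot: [-3.141, -0.001, -3.019]
ft_force: [-1.1, -1.5, -0.0]
width: 0.0279
```

```bash
python3 arc.py | head -4
```

```text
0.08872545769247545 97.3705553502176 [-1.79992192e+02 -3.98669230e-02 -1.72975451e+02] [-1.0680915  -1.52838001 -0.01382928] 0.02789439910894426 [ 0.52691777 -0.04810766  0.25615948]
0 [-0.  -0.1  0.2]
6 [-9.3 -0.6  0.2]
12 [-18.4  -2.    0.1]
```

Now nudging until the end stop shows in the force.

Call:
step_arm(
  targets=[-2,0,0,1,-4,0,0,1,-6,0,0,1,-6,0,0,1],
)

```text
clock: 15.62
tool_pos: [0.53, -0.048, 0.2553]
ee_rot: [3.142, -0.01, -3.033]
ft_force: [-8.7, 0.7, 6.6]
width: 0.0282
```

```bash
python3 arc.py | head -1
```

```text
0.08850650683741045 95.36883809262974 [ 179.99868668   -0.56498707 -173.78979087] [-8.66276933  0.71839878  6.58951167] 0.028235108883433516 [ 0.53001873 -0.04798177  0.25528872]
```

Call:
step_arm(
  targets=[-2,0,0,0,-3,0,0,0,-3,0,0,0],
)

```text
clock: 15.87
tool_pos: [0.5311, -0.048, 0.2549]
ee_rot: [3.142, -0.016, -3.034]
ft_force: [-13.0, 0.8, 9.9]
width: 0.028
```

```bash
python3 arc.py | head -1; python3 -c "
from h import *
shot('wrist','w10')"
```

```text
0.08841061740538657 94.64566933946621 [ 179.99936082   -0.92069767 -173.82319134] [-12.95159449   0.81381357   9.91866959] 0.0280431739491621 [ 0.53113932 -0.04797984  0.25492294]
```

View pics/w10.png

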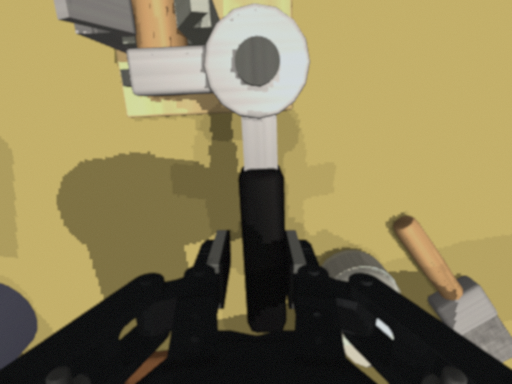

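The nose lies over the pin's handle, and pushing with 13 N doesn't move the lever further, so it's at the end stop. Backing off to centre, opening and lifting.

Call:
step_arm(
  targets=[3,0,0,0,6,0,0,0,8,0,0,0,8,0,0,0],
)

```text
clock: 16.25
tool_pos: [0.5279, -0.0479, 0.2562]
ee_rot: [3.141, 0.002, -3.033]
ft_force: [-1.4, -0.3, 0.6]
width: 0.0281
```

Call:
step_arm(
  targets=[0,0,0,0,0,0,0,0,0,0,0,0],
  grip=45,
)

```text
clock: 16.5
tool_pos: [0.5283, -0.0478, 0.2559]
ee_rot: [3.142, 0.001, -3.033]
ft_force: [0.1, 0.6, -0.2]
width: 0.0453
```

Call:
step_arm(
  targets=[0,0,-10,0,0,0,-25,0,0,0,-45,0,0,0,-65,0,0,0,-85,0,0,0,-105,0,0,0,-120,0,0,0,-125,0],
)

```text
clock: 17.17
tool_pos: [0.5284, -0.0479, 0.3844]
ee_rot: [-3.141, 0.006, -3.033]
ft_force: [0.7, -0.2, 0.8]
width: 0.0448
```

```bash
python3 arc.py | head -1; python3 -c "
from h import *
shot('wrist','w11');shot('scene','s11');shot('top','t11')
cv2.imwrite('pics/w11b.png',cv2.resize(cv2.imread('pics/w11.png'),None,fx=1.5,fy=1.5,interpolation=cv2.INTER_CUBIC))"
```

```text
0.08871151446408365 96.42494582194328 [-179.98582245    0.36779837 -173.76202475] [ 0.67434544 -0.19513202  0.75373737] 0.044840317990814435 [ 0.52837304 -0.04794566  0.3843732 ]
```

View pics/w11b.png

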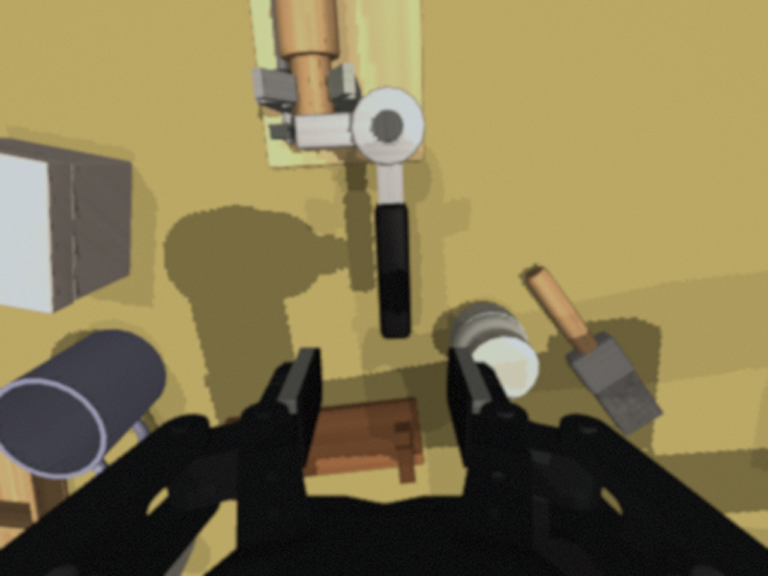

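View pics/s11.png

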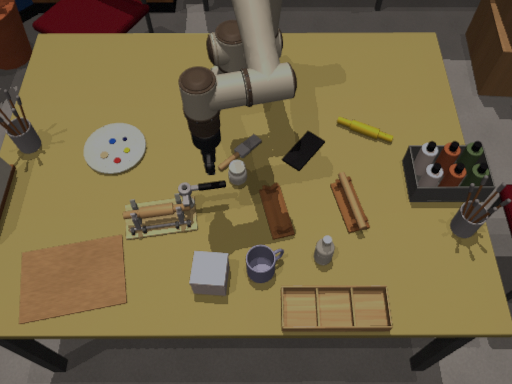

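Run:
```python
from h import *
w=ld('w11')
a=bp(w,(388/1.5,126/1.5),.109);b=bp(w,(396.5/1.5,332/1.5),.105);d=b-a;print(a,b,np.hypot(*d[:2]),'q',188.7-np.degrees(np.arctan2(d[1],d[0]))%360)
n=bp(w,(300/1.5,131/1.5),.0985);d=n-a;print(np.hypot(*d[:2]),'nose q',98.7-np.degrees(np.arctan2(d[1],d[0])))
# base long edge, right
e1=bp(w,(423/1.5,10/1.5),.01);e2=bp(w,(421/1.5,160/1.5),.01);d=e2-e1;print('base yaw',np.degrees(np.arctan2(d[1],d[0]))-90)
t=cv2.imread('pics/t11.png');cv2.imwrite('pics/c11.png',cv2.resize(t[130:230,300:420],None,fx=6,fy=6,interpolation=cv2.INTER_CUBIC))
```

```text
[ 0.5368309  -0.13608169  0.109     ] [ 0.51805888 -0.01775148  0.105     ] 0.11980997217448024 q 89.68566193728844
0.048879415124230274 nose q 90.05993198254026
base yaw 6.970800431275919
```

View pics/c11.png

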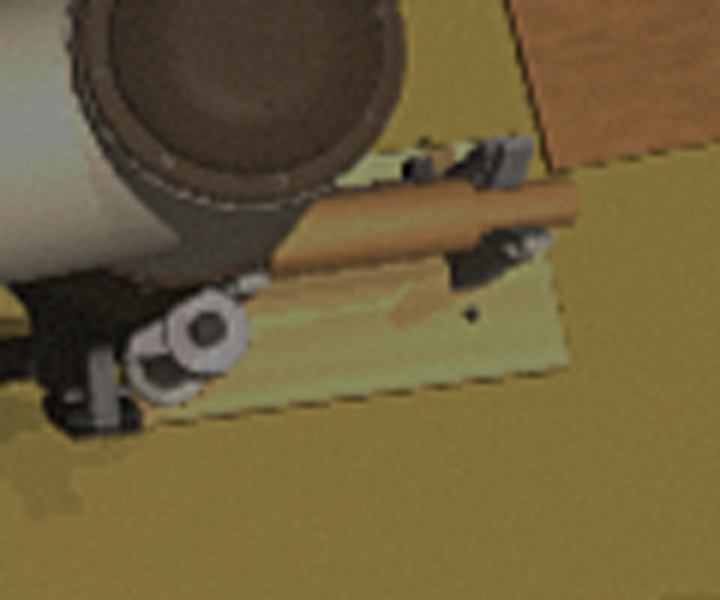

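The handle and nose measure 89.7° and 90.1°, which is the locked position. The pin is in both clips, the dowel and bystanders are in place, and the gripper is clear. Handing in.

```bash
python3 -c "
from h import *
o=get_obs();print(o['clock'],o['ft_force']);print(sign_off())"
```

```text
17.3167 [-0.88500166 -0.04524502 -0.04356631]
the job is handed in; nothing more can be done
None
```

The rolling pin is seated in both fork clips and the locking lever is closed over it. I handed the job in at 17.3 s with the gripper clear of everything.

- **Pin:** I gripped it by its thick middle, carried it over the stand and pressed it straight down past the sprung jaw. It came to a firm stop with its centre at about 69 mm, against the nominal 70 mm, and did not move under a 22 N push. The pictures after release show the jaw lips over both handles.
- **Lever:** I swung it to the end stop, where a 13 N push moved it no further, then backed off and let go. The last picture gives 89.7° from the handle and 90.1° from the nose, which lies over the pin's handle.
- **Everything else:** in the final scene picture the dowel is still on its rest. The mug, bottle, jar, box and yellow look-alike are all in place.

**Disagreements:**
- The cameras put the stand's centre up to about 3 mm apart in x. I settled this by lining the pin up with the stand's base edges in the wrist picture.
- A late yaw check from one short base edge gave 7.0° against 8.7° from the other measurements. I set it aside as a less precise reading.

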